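Lock the tiffin carrier

ROBOT

A 6-joint arm with a two-finger parallel gripper is mounted at the origin on the work surface. World frame = base frame: x ahead of the robot, y to its left, z up, the work surface at z = 0. Lengths are in m, angles in rad, forces in N, time in s.
With the tool pointing down it reaches from about 0.275 to 0.825 m from the base axis. Payload 4.9 kg.
Tool frame: the origin (TCP) lies at the centre of the arm's flange, where the gripper is bolted on; the fingertips stand 173 mm ahead of it and the grasp point (between the pads) lies 155 mm ahead of it (arm.pinch_z is the distance from the TCP to the grasp point, in m); z points along the fingers, y is the line along which they close (so a half turn about z gives the same grasp; the last joint's range is limited). The gripper opens to 85 mm and grips with 20 to 120 N. Pads are 22 mm wide; open, the fingers measure 114 mm over their backs; the gripper's body (76 mm by 85 mm) begins 54 mm behind the grasp point. The pads swing forward as they close: fully open they stand 13 mm farther back than shut.
Start: joints at [1.188, 0.326, -0.193, 1.052, 0, 1.437], TCP at [0.135, 0.533, 0.405] pointing down, gripper open.
Joint ranges: [-2.65, 2.65], [-0.97, 1.79], [-1.3, 1.35], [-1.93, 2.1], [-1.47, 1.37], [-3.14, 3.14]. Speed limits (rad/s): [2.57, 2.57, 3.14, 3.14, 3.14, 3.14].

INTERFACE

Orientations are given as a unit quaternion [x, y, z, w].
In Python, from rig import arm, optics gives the robot as it stands.
- The arm moves only by the tool arm_command, never from a script. Its argument "rows" is a list that holds one entry, the list of rows, each a list of 7 numbers: the shift along the tool's x, y, z in units of 50 mm (1.0 is 50 mm), then the turn, a rotation vector about the tool's x, y, z in units of 10 degrees (1.0 is 10 degrees), then the opening, from 0 (shut) to 1 (fully open). In form: [[[dx, dy, dz, ax, ay, az, jaw], ...]]. A call has 1 to 8 rows; each row shifts and turns the commanded pose from where the row before left it, along the tool's axes as they then stand; what a row does not reach is not made up. A row lasts 1/8 s, in which the tool goes at most 62.5 mm and 10.7 degrees, less where a joint would pass 70% of its speed; a pose out of reach is approached as far as the arm can. A call is refused whole if a number of a shift passes 1 or a number of a turn 1, either way. A call with a gripper value outside its range is refused whole. The fingers move at their own pace and stop on an object; "squeeze" is the grip in N (left out, the last holds). Time passes only in rows, so rows that do not move let the fingers close. It gives the time, the measured TCP pose, the force, the opening and the grip force at its end, in the units of the state.
- arm.get_state(): the state, without advancing time (a new reading comes with each control period).
- optics.grab_frame(name): name is "scene" or "side" or "wrist"; returns (picture, depth): 420x560x3 uint8, red, green, blue; 420x560 float32, m along the optical axis (not along the pixel's ray), 0 where there is no reading.
- optics.camera_model(name): a dict with "mtx" (3x3 intrinsics, pixels), "eye" and "attitude" of the camera in the world; the wrist camera has in their place "mount" (4x4, takes a point from camera to tool coordinates, whose origin is the TCP and whose axes are the flange's). Camera axes: x right, y down, z forward; pixel columns grow to the right and rows downward; lengths in m; the calibration is good to about 2 mm. A picture is of the moment at which its call begins: read the wrist's pose just before it. camera_model takes no time and is no camera call.
- arm.sign_off(): hands the job in; it is judged then, once.
The state is a dict: "time_s": time; "joint_positions": joint angles; "qvel": joint speeds; "joint_efforts": joint torques, N m; "ee_pos": TCP position; "eef_rot": TCP orientation; "contact_force": force on the tool from outside, world axes, zero at the start; "ft_torque": the same for the moment, N m; "opening": finger opening in m; "grip_force": force on a finger pad.
Only numpy, scipy, OpenCV 4.12 (cv2) and the standard library are available. Lean on these libraries where they do the work, as an engineer would, in place of code of your own. Each camera call takes 0.05 s, during which the arm holds its last target. There are 200 camera calls.

TASK

Lock the packed tiffin carrier by pushing with a fingertip: first push its top cross bar round over the lid until it is fully home against the stop on the opposite post, and only then press the raised side latch lever down until it lies level over the end of the bar. Do not grasp or lift anything; the carrier stays standing upright where it is, everything else on the counter is left alone, and the hand ends clear.

Things in the scene. Friction and masses are not known exactly. Their poses are not given: they have to be found in the camera images.
- carrier: Loose round steel three-tier tiffin carrier, 1.6 kg. Origin: centre of its underside, z up. Foot 156 mm, tiers 124 mm across, lid top at 172. Straps at y = +70 (bar pivot) and -70 mm (latch; stop ear x -31 to -7, up to 215 high). Open bar sticks out to +x and closes towards -x; latch points to +x. Over about 30 N down on the latch could tip it, 8 N sideways could slide it.
- crossbar (a joint): Cross bar angle (rad) about its upright pivot: 0 = home across the lid, at the stop (hard end); positive = swung out to the carrier's +x side (anticlockwise from above), up to 1.6; starts 0.7 to 1.4. At angle a it runs from the pivot along (sin a, -cos a) in the carrier's x, y. Stays where left; turns at 0.06 N m.
- latch (a joint): Latch lever angle (rad) about its level pivot, axis along the carrier's y: 0 = locked, lever level, pointing along the carrier's +x, its inward tongue over the bar's end (hard end stop); positive = tip raised, up to 1.3; starts 0.5 to 0.9. Stays where left; turns at 0.05 N m.
- crossbar_pivot (a point): On the bar's pivot axis at the bar's mid height; carrier frame (0, 76, 190) mm. Straight steel bar 10 mm wide, 16 high (182 to 198 mm above the counter), reaching 154 mm from the pivot. On it stands a carrying bow of 9 mm wire, 30 to 122 mm from the pivot, up to 225 mm above the counter, in the bar's upright plane.
- crossbar_tip (a point): Free end of the cross bar, 154 mm from the pivot, mid height of the bar.
- latch_pivot (a point): Latch lever's pivot, mid width and thickness; carrier frame (-20, -94, 205) mm. Steel arm 16 mm wide, 10 thick (top face 5 mm above the pivot when level), with a 26 mm square thumb pad 65 to 91 mm from the pivot, flush with the top. Swings in the upright plane 94 mm out on the carrier's -y side, 8 mm clear of the closed bar's end.
- latch_tip (a point): Middle of the free end of the latch lever's thumb pad, on its top face, 91 mm from the pivot.
- bottle: Bystander, loose: steel water bottle 66 mm across, 220 mm tall, standing about 150 mm from the carrier's centre on its -x side. Origin under its centre.
- teaspoon: Bystander, loose: steel teaspoon 140 mm long lying on the counter on the carrier's +x side.
- katori: Bystander, loose: small steel bowl 90 mm across, 40 mm high, on the carrier's +y side. Origin under its centre.
- spice_jar: Bystander, loose: glass spice jar 56 mm across, 90 mm tall, near the katori. Origin under its centre.
- lunchbox: Bystander, loose: blue plastic lunchbox 166 x 116 x 62 mm, towards the robot's left. Origin under its centre.
- silicone_lid: Bystander, loose: round green silicone lid 124 mm across, 8 mm thick with a 20 mm high knob, towards the robot's right. Origin under its centre.
There are look-alikes about, which are no part of the job. What is shaped like the carrier but orange is not meant.

How it is judged:
On the way, in this order (a step that is already met when the one before it is completed fails the run):
1. the cross bar is fully home while the latch lever is still up (value of joint crossbar below 0.06 rad and value of joint latch above 0.25 rad), for 0.1 s.
2. then the latch lever is pressed down level (value of joint crossbar below 0.06 rad and value of joint latch below 0.1 rad), for 0.2 s.
At the end, for the whole second after the job is handed in: Cross bar within 0.06 rad of home, latch lever within 0.1 rad of level, the carrier at rest, upright and within 40 mm of where it stood (all of step 2 and angle between carrier's own z axis and vertical below 0.04 rad and height (world z) of carrier below 0.005 m and distance of carrier from where it was at the start of the episode below 0.04 m and linear speed of carrier below 0.02 m/s); the robot touches nothing.
It fails at once if the latch lever is pressed down before the cross bar is home (value of joint latch below 0.25 rad and value of joint crossbar above 0.12 rad).
It fails at once if the carrier is lifted, tipped or pushed more than 40 mm (height (world z) of carrier above 0.012 m or angle between carrier's own z axis and vertical above 0.12 rad or distance of carrier from where it was at the start of the episode above 0.04 m).
It fails at once if another thing on the counter is moved more than 25 mm (distance of any of bottle, teaspoon, katori, spice_jar, lunchbox, silicone_lid from where it was at the start of the episode above 0.025 m).
It also fails if it takes over 45 s, if anything falls off the work surface, if the arm or the gripper's body presses on something with over 40 N, if the wrist force passes 120 N, or if a joint passes its speed limit or range.

## Working session

There is one attempt and no reset: what is moved stays moved. The work goes in short steps, Python scripts to look and compute and a tool call to move; the robot and the scene stay as the last step left them, time stands still between calls to the robot, and variables do not carry over. Pictures are saved under pics/ and viewed, at most 10 in all, crops included, and the job is handed in when it is done.

Besides the shell and the picture viewer there is one more tool, called after "Call:" by a JSON object that holds its "name" and its "arguments". arm_command: Moves the arm, as the interface text tells. Its arguments: {"type":"object","properties":{"rows":{"type":"array","items":{"type":"array","items":{"type":"array","items":{"type":"number"}}}},"squeeze":{"type":"number"}},"required":["rows"]}

```bash
mkdir -p pics; cat > h.py <<'E'
import numpy as np, cv2
from rig import arm, optics
from scipy.spatial.transform import Rotation as R
def cam(n,st=None):
    m=optics.camera_model(n)
    K=np.array(m["mtx"])
    if n=="wrist":
        M=np.array(m["mount"]); T=np.eye(4); T[:3,:3]=R.from_quat(st["eef_rot"]).as_matrix(); T[:3,3]=st["ee_pos"]
        return K,T@M
    T=np.eye(4); a=np.array(m["attitude"])
    T[:3,:3]=a if a.shape==(3,3) else R.from_quat(a).as_matrix()
    T[:3,3]=m["eye"]; return K,T
def cloud(d,K,T):
    v,u=np.mgrid[:d.shape[0],:d.shape[1]]
    P=np.stack([(u-K[0,2])/K[0,0]*d,(v-K[1,2])/K[1,1]*d,d],-1)
    return P@T[:3,:3].T+T[:3,3]
def grab(n):
    st=arm.get_state(); K,T=cam(n,st); p,d=optics.grab_frame(n)
    P=cloud(d,K,T); P[d==0]=np.nan; return p,P,K,T
def save(n,p): cv2.imwrite("pics/"+n,p[...,::-1])
E
python3 - <<'E'
from h import *
for n in("scene","side"):
    p,P,K,T=grab(n); save(n+"1.png",p); np.savez(n+"1.npz",p=p,P=P,K=K,T=T); print(n,T.round(3).tolist(),K[0,0])
print(arm.get_state())
E
```

```text
scene [[0.998, -0.059, 0.01, 0.493], [-0.06, -0.951, 0.302, -0.465], [-0.008, -0.302, -0.953, 1.501], [0.0, 0.0, 0.0, 1.0]] 476.07728006771686
side [[-0.054, 0.951, -0.304, 0.924], [0.999, 0.05, -0.02, 0.034], [-0.003, -0.305, -0.952, 1.434], [0.0, 0.0, 0.0, 1.0]] 516.2352924456194
{'time_s': 0.1, 'joint_positions': array([ 1.18780028e+00,  3.26857740e-01, -1.93460143e-01,  1.05198938e+00,
        5.64729210e-05,  1.43654505e+00]), 'qvel': array([-0.00132056, -0.0003106 ,  0.0016426 , -0.00111154,  0.00143643,
       -0.00073464]), 'joint_efforts': array([ 3.89895904e-04, -4.44238830e+01,  2.63037694e+01,  7.91382277e-03,
       -4.20459025e-05, -2.56779430e-06]), 'ee_pos': array([0.13532104, 0.53284365, 0.40399549]), 'eef_rot': array([ 1.24051979e-01,  9.92275433e-01, -7.23123318e-04, -2.20508893e-04]), 'contact_force': array([-0.04495671, -0.45425888,  0.04113002]), 'ft_torque': array([-0.02239823,  0.019639  , -0.09118119]), 'grip_force': 0.0, 'opening': 0.08561926110198634}
```

View pics/scene1.png

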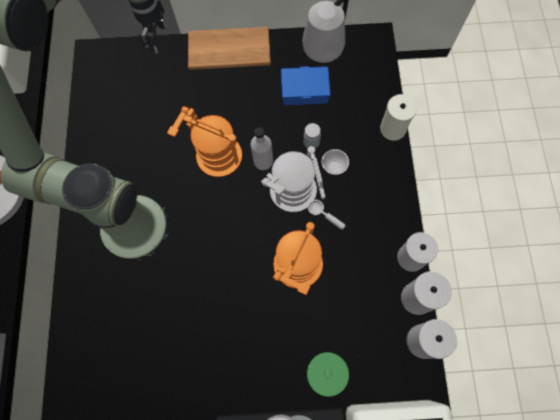

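View pics/side1.png

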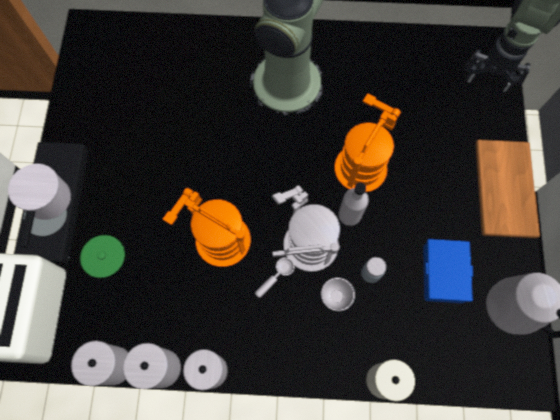

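```bash
python3 - <<'E'
from h import *
a=np.load("scene1.npz");b=np.load("side1.npz")
f=lambda p,x,y:cv2.resize(p[y:y+100,x:x+100],(400,400),interpolation=cv2.INTER_CUBIC)
save("crop.png",np.hstack([f(a["p"],245,125),f(b["p"],260,170)]))
for n,z,(x,y) in(("scene",a,(245,125)),("side",b,(260,170))):
    P=z["P"][y:y+100,x:x+100].reshape(-1,3); 
    for lo,hi in((.165,.176),(.19,.203),(.203,.25)):
        q=P[(P[:,2]>lo)&(P[:,2]<hi)]; print(n,lo,len(q),q.mean(0).round(3),q.min(0).round(3),q.max(0).round(3))
E
```

```text
scene 0.165 949 [0.531 0.093 0.169] [0.423 0.026 0.165] [0.593 0.202 0.176]
scene 0.19 158 [0.581 0.074 0.197] [ 0.425 -0.09   0.19 ] [0.618 0.198 0.203]
scene 0.203 370 [0.497 0.084 0.22 ] [ 0.423 -0.088  0.203] [0.613 0.215 0.25 ]
side 0.165 1460 [0.53  0.096 0.17 ] [0.431 0.032 0.165] [0.6   0.211 0.176]
side 0.19 267 [0.59  0.083 0.198] [ 0.437 -0.006  0.19 ] [0.619 0.207 0.203]
side 0.203 468 [0.512 0.077 0.221] [0.426 0.004 0.203] [0.613 0.205 0.25 ]
```

View pics/crop.png

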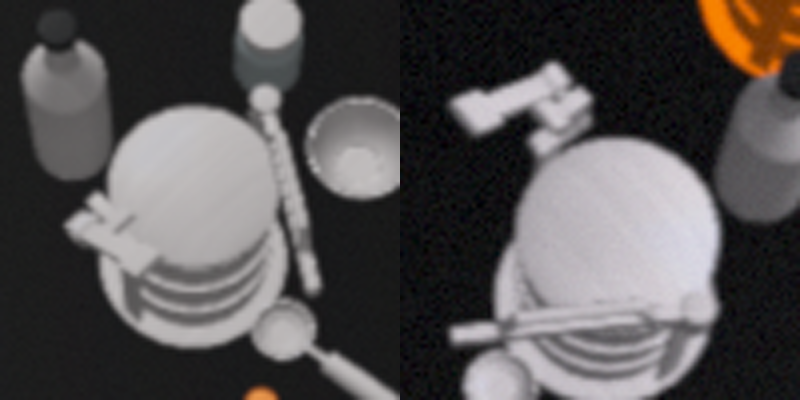

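```bash
python3 - <<'E'
from h import *
from scipy.optimize import least_squares
Q=[]
for n,(x,y) in(("scene",(245,125)),("side",(260,170))):
    z=np.load(n+"1.npz");p=z["p"][y:y+100,x:x+100].astype(int);P=z["P"][y:y+100,x:x+100]
    m=(p.max(-1)-p.min(-1)<40)&(P[...,2]>.02); P=P[m]; Q.append(P)
    L=P[(abs(P[:,2]-.17)<.006)&(np.hypot(P[:,0]-.53,P[:,1]-.094)<.07)]
    (c,r)=cv2.minEnclosingCircle((L[:,:2]*1000).astype(np.float32)); print(n,"lid",np.round(c,1),round(r,1),L[:,2].mean().round(4), ((L[:,:2].min(0)+L[:,:2].max(0))/2).round(4))
    f=cv2.fitEllipse(cv2.convexHull((L[:,:2]*1000).astype(np.float32)));print(np.round(f[0],1),np.round(f[1],1))
    c=np.array(c)/1000
    H=P[(P[:,2]>.18)&(P[:,2]<.24)]
    for nm,q in(("bar",H[(H[:,0]>.55)]),("latch",H[(H[:,0]<.55)&(H[:,1]<.09)])):
        if nm=="bar": q=q[(q[:,2]<.203)]
        v=cv2.fitLine(q[:,:2].astype(np.float32),cv2.DIST_HUBER,0,.001,.001).ravel()
        t=(q[:,:2]-v[2:])@v[:2]; print(nm,len(q),"dir deg",np.degrees(np.arctan2(v[1],v[0])).round(1),"ends",(v[2:]+v[:2]*t.min()).round(3),(v[2:]+v[:2]*t.max()).round(3))
    q=H[(H[:,0]<.52)&(H[:,1]<.09)&(H[:,1]>-.02)]
    print(len(q)); print((q[np.argsort(q[:,2])][::8]*1000).round().astype(int).tolist())
E
```

```text
scene lid [536.1  90.9] 67.4 0.1689 [0.532  0.0904]
[534.8  92. ] [125.9 130.2]
bar 150 dir deg -80.6 ends [0.584 0.151] [ 0.611 -0.01 ]
latch 154 dir deg -75.2 ends [0.455 0.067] [0.47  0.007]
154
[[486, 40, 180], [461, 51, 205], [455, 56, 207], [455, 43, 210], [449, 43, 211], [446, 45, 213], [470, 56, 214], [467, 53, 215], [462, 65, 215], [465, 62, 216], [443, 41, 217], [452, 37, 218], [449, 43, 219], [458, 35, 221], [458, 31, 223], [461, 37, 224], [461, 29, 228], [466, 24, 232], [472, 23, 235], [475, 21, 239]]
side lid [528.5  93.5] 67.6 0.1698 [0.5241 0.0949]
[529.1  92.3] [127.1 132. ]
bar 275 dir deg -81.1 ends [0.592 0.155] [ 0.618 -0.006]
latch 250 dir deg -82.7 ends [0.463 0.073] [0.47  0.015]
250
[[474, 44, 180], [470, 65, 181], [480, 42, 182], [478, 45, 184], [464, 70, 188], [466, 69, 200], [459, 51, 207], [448, 60, 210], [462, 66, 211], [472, 51, 213], [464, 48, 214], [459, 56, 215], [449, 35, 215], [440, 50, 215], [456, 55, 216], [443, 47, 216], [466, 43, 217], [447, 50, 218], [466, 46, 218], [452, 55, 219], [469, 46, 220], [461, 48, 220], [463, 66, 221], [473, 43, 222], [480, 56, 223], [466, 38, 224], [472, 38, 226], [470, 36, 228], [463, 30, 230], [472, 33, 234], [471, 26, 236], [475, 31, 239]]
```

Three tiffin-shaped things in the scene view: orange at (215,140), orange at (299,260), and steel at (293,175). The steel one is meant, since the orange ones are excluded, and the crop confirms it: bar pivot at crop (265,98), bar tip at (313,285), raised latch with pad near (140,265). Carrier centre is about (0.531, 0.092) with yaw -48.6°, and the bar is at about 1.0 rad.

Next I raise the hand, shut the fingers, turn it and travel.

Call:
{"name": "arm_command", "arguments": {"rows": [[[0,0,-1,0,0,0,0],[0,0,-0.9,0,0,0,0],[0,0,0,0,0,0.86,0],[0,0,0,0,0,0.86,0],[0,0,0,0,0,0.86,0],[0,0,0,0,0,0.86,0],[-1,0.1,0,0,0,0,0],[-1,0.1,0,0,0,0,0]]]}}

```text
time_s: 1.1
ee_pos: [0.2093, 0.4639, 0.4991]
eef_rot: [0.411, 0.912, -0.001, 0.0]
contact_force: [0.4, 0.7, 0.1]
opening: -0.0001
grip_force: 0.0
```

Call:
{"name": "arm_command", "arguments": {"rows": [[[-1,0.1,0,0,0,0,0],[-1,0.1,0,0,0,0,0],[-1,0.1,0,0,0,0,0],[-1,0.1,0,0,0,0,0],[-1,0.1,0,0,0,0,0],[-1,0.1,0,0,0,0,0],[-1,0.1,0,0,0,0,0],[-1,0.1,0,0,0,0,0]]]}}

```text
time_s: 2.1
ee_pos: [0.5042, 0.1894, 0.4993]
eef_rot: [0.412, 0.911, -0.0, -0.0]
contact_force: [1.0, 0.0, -0.2]
opening: 0.0001
grip_force: 0.0
```

Call:
{"name": "arm_command", "arguments": {"rows": [[[-1,0,0,0,0,0,0],[-1,0,0,0,0,0,0],[-1,0,0,0,0,0,0],[-0.7,0,0,0,0,0,0],[0,0,0,0,0,0,0],[0,0,0,0,0,0,0]]]}}

```text
time_s: 2.85
ee_pos: [0.6251, 0.0521, 0.4991]
eef_rot: [0.412, 0.911, -0.0, -0.001]
contact_force: [-0.5, 0.9, -0.8]
opening: 0.0003
grip_force: 0.0
```

```bash
cat >> h.py <<'E'
C=np.array([.531,.092]); YAW=np.radians(-48.6)
cx=np.array([np.cos(YAW),np.sin(YAW)]); cy=np.array([-cx[1],cx[0]])
def tip():
    st=arm.get_state(); Rm=R.from_quat(st["eef_rot"]).as_matrix(); t=st["ee_pos"]+.173*Rm[:,2]
    d=t[:2]-C; print("t",round(st["time_s"],2),"tip world",t.round(4),"carrier mm",(d@cx*1000).round(1),(d@cy*1000).round(1),"toolx deg",np.degrees(np.arctan2(Rm[1,0],Rm[0,0])).round(1),"z",Rm[:,2].round(3),"F",st["contact_force"].round(2)); return st
E
python3 - <<'E'
from h import *
tip()
p,P,K,T=grab("wrist"); save("w1.png",p); np.savez("w1.npz",p=p,P=P,K=K,T=T)
E
```

```text
t 2.85 tip world [0.6249 0.0522 0.3261] carrier mm 91.9 44.1 toolx deg 131.3 z [-0.001  0.    -1.   ] F [-0.54  0.93 -0.79]
```

View pics/w1.png

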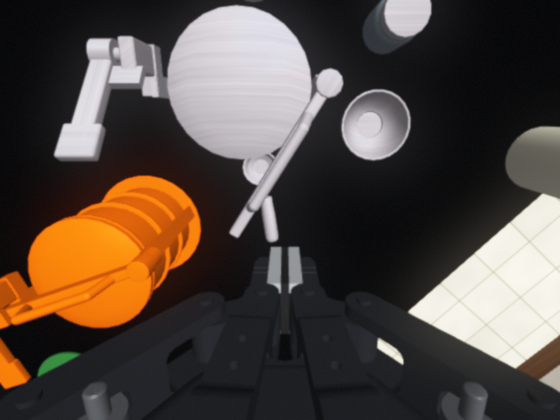

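```bash
python3 - <<'E'
from h import *
z=np.load("w1.npz");K,T,P,p=z["K"],z["T"],z["P"],z["p"].astype(int)
def ray(u,v,h):
    d=T[:3,:3]@[(u-K[0,2])/K[0,0],(v-K[1,2])/K[1,1],1]; return (T[:3,3]+d*(h-T[2,3])/d[2])
def cf(q): d=q[:2]-C; return (np.array([d@cx,d@cy])*1000).round(1)
for n,u,v,h in(("pivot",329,83,.2),("bartip",236,235,.19),("lid",239,83,.172)):
    q=ray(u,v,h); print(n,q.round(4),cf(q),P[v,u].round(3))
g=(p[...,0]-p[...,2]<40)
L=P[(abs(P[...,2]-.172)<.004)&g&(np.hypot(P[...,0]-C[0],P[...,1]-C[1])<.064)]
print("lid",(np.round(cv2.minEnclosingCircle((L[:,:2]*1000).astype(np.float32))[0],1)))
for u,v in((103,45),(98,70),(92,100),(85,130),(80,145),(75,157)): print("latch",P[v,u].round(3),cf(P[v,u]))
o=(p[...,0]-p[...,2]>80)&(P[...,2]>.15); O=P[o]; print("orange min dist", [ (lo,cf(q[np.argmax((q[:,:2]-C)@cy)]).tolist()) for lo in(.15,.19) for q in [O[O[:,2]>lo]]], "near pad",np.sort(np.linalg.norm(O[:,:2]-(C+.055*cx-.094*cy),axis=1))[:3])
E
```

```text
pivot [0.5899 0.1448 0.2   ] [-0.6 79.1] [0.59  0.145 0.202]
bartip [ 0.6169 -0.0074  0.19  ] [131.4  -1.2] [ 0.616 -0.004  0.198]
lid [0.5324 0.0972 0.172 ] [-3.   4.5] [0.532 0.097 0.172]
lid [527.9  88.8]
latch [0.449 0.053 0.214] [-25.3 -87.1]
latch [0.459 0.038 0.221] [ -7.8 -89.8]
latch [0.474 0.024 0.238] [ 13.3 -87.8]
latch [0.487 0.01  0.252] [ 32.6 -87.4]
latch [0.493 0.003 0.26 ] [ 41.5 -87.5]
latch [ 0.496 -0.004  0.265] [ 48.7 -89.2]
orange min dist [(0.15, [163.4, -81.6]), (0.19, [163.4, -81.7])] near pad [0.08515561 0.08564755 0.08583381]
```

The wrist view shows the bar pivot at (329,83), its tip at (236,235), the lid at (239,83), the raised latch from (103,45) to its pad at (78,160), and the fingers outside the bar. I lower next to the bar.

Call:
{"name": "arm_command", "arguments": {"rows": [[[-0.3,0.2,0,0,0,0,0],[0,0,0.8,0,0,0,0],[0,0,0.8,0,0,0,0],[0,0,0.8,0,0,0,0],[0,0,0.36,0,0,0,0],[0,0,0,0,0,0,0]]]}}

```text
time_s: 3.65
ee_pos: [0.6417, 0.0484, 0.3605]
eef_rot: [0.411, 0.912, -0.001, -0.002]
contact_force: [0.4, 0.0, 0.3]
opening: 0.0002
grip_force: 0.0
```

```bash
sed -i 's/C=np.array.*; YAW/C=np.array([.5336,.0943]); YAW/' h.py; python3 -c "
from h import *
tip()"
```

```text
t 3.65 tip world [0.6411 0.0485 0.1875] carrier mm 105.5 50.3 toolx deg 131.4 z [-0.003  0.    -1.   ] F [0.36 0.04 0.25]
```

Call:
{"name": "arm_command", "arguments": {"rows": [[[0.12,-0.13,0,0,0,0,0],[0.12,-0.13,0,0,0,0,0],[0.12,-0.13,0,0,0,0,0],[0.12,-0.13,0,0,0,0,0],[0.12,-0.13,0,0,0,0,0],[0.12,-0.13,0,0,0,0,0],[0.12,-0.13,0,0,0,0,0],[0,0,0,0,0,0,0]]]}}

```text
time_s: 4.65
ee_pos: [0.5802, 0.0487, 0.3616]
eef_rot: [0.412, 0.911, -0.0, -0.0]
contact_force: [0.5, 1.0, -0.1]
opening: 0.0002
grip_force: 0.0
```

Call:
{"name": "arm_command", "arguments": {"rows": [[[0.12,-0.13,0,0,0,0,0],[0.12,-0.13,0,0,0,0,0],[0.12,-0.13,0,0,0,0,0],[0.12,-0.13,0,0,0,0,0],[0.12,-0.13,0,0,0,0,0],[0,0,0,0,0,0,0]]]}}

```text
time_s: 5.4
ee_pos: [0.536, 0.0498, 0.3618]
eef_rot: [0.412, 0.911, -0.0, -0.0]
contact_force: [-0.1, -0.3, 0.2]
opening: -0.0001
grip_force: 0.0
```

```bash
python3 - <<'E'
from h import *
tip()
p,P,K,T=grab("wrist"); q,P2,_,_=grab("side")
save("w2.png",np.hstack([p[:,:][::1],cv2.resize(q[170:270,255:345],(378,420))])[:, :][:, :938][:, 138:])
E
```

```text
t 5.4 tip world [0.5359 0.0498 0.1888] carrier mm 34.9 -27.7 toolx deg 131.4 z [-0.001  0.    -1.   ] F [-0.09 -0.28  0.24]
```

View pics/w2.png

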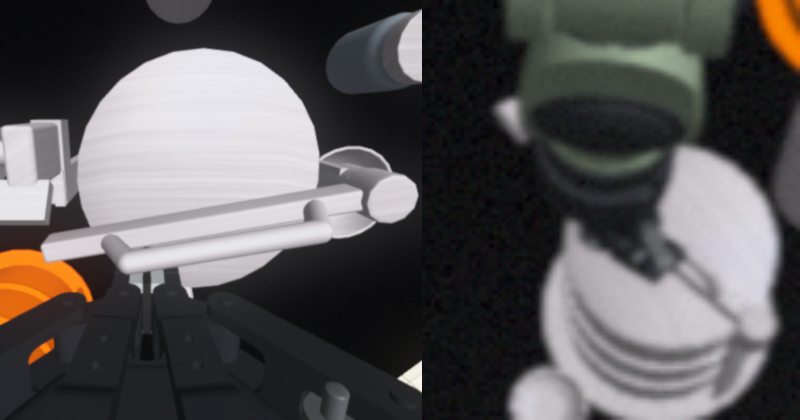

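The bar has swung over the lid with the fingers behind it. About 0.18 rad is left, and the latch is clear at the left. I finish with a straight push.

Call:
{"name": "arm_command", "arguments": {"rows": [[[0.06,0,0,0,0,0,0],[0.06,0,0,0,0,0,0],[0.06,0,0,0,0,0,0],[0.06,0,0,0,0,0,0],[0.04,0,0,0,0,0,0],[0,0,0,0,0,0,0]]]}}

```text
time_s: 6.25
ee_pos: [0.5274, 0.0605, 0.3617]
eef_rot: [0.412, 0.911, 0.0, -0.0]
contact_force: [-0.6, 0.6, 0.1]
opening: 0.0004
grip_force: 0.0
```

Call:
{"name": "arm_command", "arguments": {"rows": [[[0.03,0,0,0,0,0,0],[0.03,0,0,0,0,0,0],[0,0,0,0,0,0,0]]]}}

```text
time_s: 6.62
ee_pos: [0.5255, 0.0626, 0.3617]
eef_rot: [0.412, 0.911, 0.0, -0.0]
contact_force: [-0.3, 0.6, -0.4]
opening: -0.0003
grip_force: 0.0
```

```bash
python3 - <<'E'
from h import *
for i in range(3): tip(); optics.grab_frame("scene")
p,P,K,T=grab("wrist"); save("w3.png",p); np.savez("w3.npz",p=p,P=P,K=K,T=T)
E
```

```text
t 6.62 tip world [0.5255 0.0626 0.1887] carrier mm 18.4 -27.0 toolx deg 131.3 z [-0.  0. -1.] F [-0.32  0.64 -0.41]
t 6.67 tip world [0.5255 0.0626 0.1887] carrier mm 18.4 -27.0 toolx deg 131.3 z [-0.  0. -1.] F [-0.   -0.51  0.55]
t 6.72 tip world [0.5255 0.0626 0.1887] carrier mm 18.4 -27.0 toolx deg 131.3 z [-0.  0. -1.] F [ 0.71 -0.44  0.4 ]
```

View pics/w3.png

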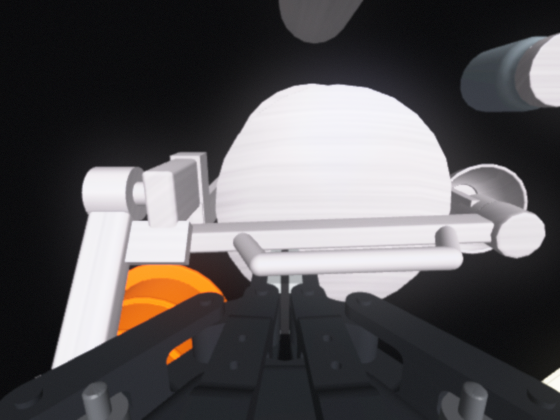

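Bar nearly at the ear at (180,190), and no force yet. I go on in 1 mm steps.

Call:
{"name": "arm_command", "arguments": {"rows": [[[0.02,0,0,0,0,0,0],[0.02,0,0,0,0,0,0],[0,0,0,0,0,0,0]]]}}

```text
time_s: 7.2
ee_pos: [0.5241, 0.064, 0.3617]
eef_rot: [0.412, 0.911, -0.0, -0.0]
contact_force: [0.1, -0.8, 0.1]
opening: 0.0001
grip_force: 0.1
```

Call:
{"name": "arm_command", "arguments": {"rows": [[[0.02,0,0,0,0,0,0],[0,0,0,0,0,0,0]]]}}

```text
time_s: 7.45
ee_pos: [0.5235, 0.0648, 0.3617]
eef_rot: [0.412, 0.911, 0.0, -0.0]
contact_force: [0.0, -0.2, -1.1]
opening: -0.0001
grip_force: 0.1
```

```bash
cat > b.py <<'E'
from h import *
tip(); F=[]
for i in range(4): F.append(arm.get_state()["contact_force"]); optics.grab_frame("side")
F=np.mean(F,0); print("push force",-(F[:2]@cx).round(2),F.round(2))
p,P,K,T=grab("wrist"); g=p.astype(int); m=(g[...,0]-g[...,2]<40)&(P[...,2]>.192)&(P[...,2]<.2)
D=P[...,:2]-C; X=D@cx*1000; Y=D@cy*1000
m&=(abs(X)<30)&(abs(Y)<65); v=cv2.fitLine(np.stack([Y[m],X[m]],1).astype(np.float32),cv2.DIST_HUBER,0,.01,.01).ravel()
a=v[1]/v[0]; print("bar n",m.sum(),"angle",-round(float(a),3),"x at y=-70",v[3]+(-70-v[2])*a,"x at 76",v[3]+(76-v[2])*a)
E
python3 b.py
```

```text
t 7.45 tip world [0.5235 0.0648 0.1887] carrier mm 15.4 -27.1 toolx deg 131.3 z [-0.  0. -1.] F [ 0.   -0.25 -1.08]
push force -0.34 [-0.11 -0.56 -0.12]
bar n 6117 angle 0.01 x at y=-70 -1.0343771 x at 76 -2.5201163
```

Call:
{"name": "arm_command", "arguments": {"rows": [[[0.02,0,0,0,0,0,0],[0,0,0,0,0,0,0]]]}}

```text
time_s: 7.95
ee_pos: [0.5229, 0.0655, 0.3617]
eef_rot: [0.412, 0.911, 0.0, 0.0]
contact_force: [-0.2, -1.0, 0.6]
opening: 0.0002
grip_force: 0.2
```

Call:
{"name": "arm_command", "arguments": {"rows": [[[0.02,0,0,0,0,0,0],[0,0,0,0,0,0,0]]]}}

```text
time_s: 8.2
ee_pos: [0.5226, 0.0659, 0.3617]
eef_rot: [0.412, 0.911, -0.0, 0.001]
contact_force: [2.4, -3.7, -2.3]
opening: 0.0001
grip_force: 2.0
```

```bash
python3 b.py
```

```text
t 8.2 tip world [0.5228 0.0657 0.1887] carrier mm 14.3 -27.1 toolx deg 131.3 z [ 0.001 -0.001 -1.   ] F [ 2.44 -3.67 -2.28]
push force -4.55 [ 2.63 -3.75 -1.8 ]
bar n 6043 angle -0.002 x at y=-70 -2.8706915 x at 76 -2.6476855
```

The stop now reacts with 4.5 N and the bar reads 0.00 rad, so it is home. I back off, lift, and go above the latch pad.

Call:
{"name": "arm_command", "arguments": {"rows": [[[-0.2,0,0,0,0,0,0],[-0.2,0,0,0,0,0,0],[0,0,-0.8,0,0,0,0],[0,0,-0.8,0,0,0,0],[0,0,-0.8,0,0,0,0],[0,0,0,0,0,0,0],[0,0,0,0,0,0,0]]]}}

```text
time_s: 9.32
ee_pos: [0.5354, 0.0511, 0.4811]
eef_rot: [0.412, 0.911, 0.0, -0.0]
contact_force: [0.0, -0.5, -0.4]
opening: 0.0
grip_force: 0.0
```

```bash
sed -i 's/^cx=.*/&; C=C-.0025*cx/' h.py; python3 - <<'E'
exec(open('b.py').read())
save("w4.png",p)
# lever: high gray points near y=-94
m=(g[...,0]-g[...,2]<40)&(P[...,2]>.2)&(P[...,2]<.3)&(abs(Y+94)<18)&(X>-30)&(X<75)
q=np.stack([X[m],P[...,2][m]*1000],1).astype(np.float32); v=cv2.fitLine(q[q[:,0]>-10],cv2.DIST_HUBER,0,.01,.01).ravel()
print("lever n",m.sum(),"angle",np.arctan2(v[1],v[0]),"max x,z",q.max(0),"y range",np.percentile(Y[m],[1,50,99]))
E
```

```text
t 9.32 tip world [0.5353 0.0512 0.3081] carrier mm 36.0 -27.3 toolx deg 131.3 z [-0.001  0.001 -1.   ] F [ 0.03 -0.53 -0.38]
push force -0.26 [ 0.25 -0.12 -0.31]
bar n 1100 angle -0.001 x at y=-70 -1.2161782 x at 76 -1.0908345
lever n 4503 angle 0.67504466 max x,z [ 51.836014 265.7165  ] y range [-105.86562424  -91.83071884  -76.60629267]
```

View pics/w4.png

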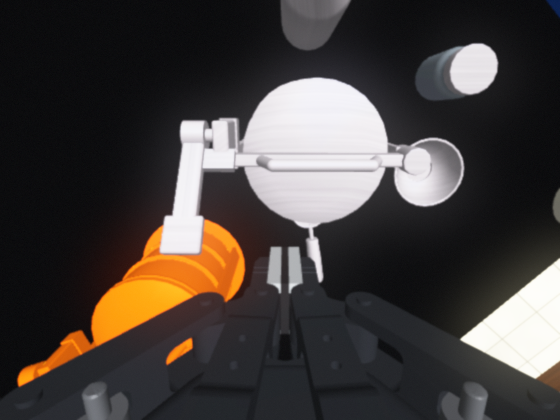

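The bar lies across the lid with its end under the ear and tongue at (225,150). The latch is still up (0.675 rad), with its pad at (182,233). I go over the pad.

Call:
{"name": "arm_command", "arguments": {"rows": [[[0,-0.65,0,0,0,0,0],[-0.1,-0.67,0,0,0,0,0],[0,0,0.3,0,0,0,0],[0,0,0.3,0,0,0,0],[0,0,0,0,0,0,0],[0,0,0,0,0,0,0]]]}}

```text
time_s: 10.32
ee_pos: [0.4896, 0.0043, 0.4514]
eef_rot: [0.412, 0.911, -0.0, -0.0]
contact_force: [-0.2, 0.1, 1.3]
opening: 0.0001
grip_force: 0.0
```

```bash
python3 -c "
from h import *
tip()"
```

```text
t 10.32 tip world [0.4895 0.0043 0.2784] carrier mm 40.8 -92.6 toolx deg 131.4 z [-0.001  0.    -1.   ] F [-0.15  0.07  1.25]
```

Press down along the lever's arc: z 0.278 → 0.217 first.

Call:
{"name": "arm_command", "arguments": {"rows": [[[-0.03,0,0.16,0,0,0,0],[-0.04,0,0.16,0,0,0,0],[-0.04,0,0.16,0,0,0,0],[-0.04,0,0.16,0,0,0,0],[-0.04,0,0.16,0,0,0,0],[-0.04,0,0.16,0,0,0,0],[-0.03,0,0.16,0,0,0,0],[0,0,0.1,0,0,0,0]]]}}

```text
time_s: 11.32
ee_pos: [0.4978, -0.006, 0.3901]
eef_rot: [0.412, 0.911, -0.0, -0.0]
contact_force: [0.1, -0.1, 1.0]
opening: 0.0
grip_force: 0.3
```

Call:
{"name": "arm_command", "arguments": {"rows": [[[0,0,0.04,0,0,0,0],[0,0,0,0,0,0,0]]]}}

```text
time_s: 11.58
ee_pos: [0.4977, -0.0058, 0.3886]
eef_rot: [0.412, 0.911, 0.0, -0.0]
contact_force: [-0.4, 0.4, -0.6]
opening: 0.0005
grip_force: 0.0
```

```bash
python3 -c "
from h import *
tip()"
```

```text
t 11.57 tip world [ 0.4976 -0.0058  0.2156] carrier mm 53.8 -93.2 toolx deg 131.4 z [-0.  0. -1.] F [-0.42  0.44 -0.65]
```

Call:
{"name": "arm_command", "arguments": {"rows": [[[0,0,0.04,0,0,0,0],[0,0,0.02,0,0,0,0],[0,0,0,0,0,0,0]]]}}

```text
time_s: 11.95
ee_pos: [0.4978, -0.0058, 0.3857]
eef_rot: [0.412, 0.911, 0.0, 0.0]
contact_force: [-0.6, 0.5, 0.1]
opening: -0.0003
grip_force: 0.0
```

Call:
{"name": "arm_command", "arguments": {"rows": [[[0,0,0.02,0,0,0,0],[0,0,0,0,0,0,0]]]}}

```text
time_s: 12.2
ee_pos: [0.4978, -0.0059, 0.3846]
eef_rot: [0.412, 0.911, 0.0, -0.0]
contact_force: [0.4, 0.8, -0.1]
opening: 0.0001
grip_force: 0.0
```

Call:
{"name": "arm_command", "arguments": {"rows": [[[0,0,0.02,0,0,0,0],[0,0,0,0,0,0,0]]]}}

```text
time_s: 12.45
ee_pos: [0.4977, -0.0059, 0.3836]
eef_rot: [0.412, 0.911, 0.0, -0.0]
contact_force: [-0.9, 0.3, -0.3]
opening: 0.0002
grip_force: 0.0
```

Call:
{"name": "arm_command", "arguments": {"rows": [[[0,0,0.02,0,0,0,0],[0,0,0,0,0,0,0]]]}}

```text
time_s: 12.7
ee_pos: [0.4977, -0.0058, 0.3832]
eef_rot: [0.412, 0.911, 0.0, 0.0]
contact_force: [-1.8, 0.8, 4.8]
opening: 0.0001
grip_force: 2.4
```

Call:
{"name": "arm_command", "arguments": {"rows": [[[0,0,0.01,0,0,0,0],[0,0,0,0,0,0,0]]]}}

```text
time_s: 12.95
ee_pos: [0.4977, -0.0058, 0.3831]
eef_rot: [0.412, 0.911, 0.0, 0.0]
contact_force: [-1.7, 0.4, 7.7]
opening: 0.0
grip_force: 3.7
```

```bash
python3 - <<'E'
exec(open('b.py').read())
save("w5.png",p)
m=(g[...,0]-g[...,2]<40)&(P[...,2]>.2)&(P[...,2]<.3)&(abs(Y+94)<7)&(X>-8)&(X<35)
q=np.stack([X[m],P[...,2][m]*1000],1).astype(np.float32); v=cv2.fitLine(q,cv2.DIST_HUBER,0,.01,.01).ravel()
print("lever n",m.sum(),"angle",np.arctan(v[1]/v[0]),q.mean(0))
E
```

```text
t 12.95 tip world [ 0.4978 -0.0058  0.2101] carrier mm 54.0 -93.0 toolx deg 131.4 z [ 0.001 -0.    -1.   ] F [-1.7   0.44  7.71]
push force 1.95 [-2.5   0.39  7.94]
bar n 1821 angle 0.023 x at y=-70 -0.1099267 x at 76 -3.4690704
lever n 2838 angle -0.004825934 [ 12.623046 209.4212  ]
```

View pics/w5.png

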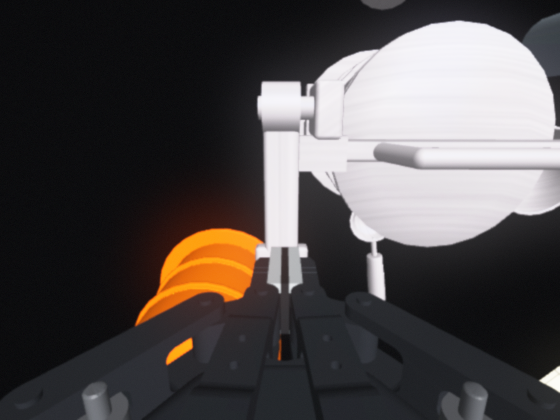

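The lever is level at the stop (fit -0.005 rad, 8 N up, fingertips on the pad at (285,250)). I lift clear.

Call:
{"name": "arm_command", "arguments": {"rows": [[[0,0,-0.2,0,0,0,0],[0,0,-0.8,0,0,0,0],[0,0,-0.9,0,0,0,0],[0,0,-0.5,0,0,0,0],[0,0,0,0,0,0,0],[0,0,0,0,0,0,0]]]}}

```text
time_s: 13.95
ee_pos: [0.4976, -0.0059, 0.5013]
eef_rot: [0.412, 0.911, -0.0, -0.001]
contact_force: [-0.1, -0.9, -0.3]
opening: -0.0001
grip_force: 0.0
```

```bash
python3 - <<'E'
exec(open('b.py').read())
save("w6.png",p)
m=(g[...,0]-g[...,2]<40)&(P[...,2]>.195)&(P[...,2]<.3)&(abs(Y+94)<7)&(X>-8)&(X<65)
q=np.stack([X[m],P[...,2][m]*1000],1).astype(np.float32); v=cv2.fitLine(q,cv2.DIST_HUBER,0,.01,.01).ravel()
print("lever n",m.sum(),"angle",np.arctan(v[1]/v[0]),q.mean(0))
E
```

```text
t 13.95 tip world [ 0.4974 -0.0058  0.3283] carrier mm 53.6 -93.4 toolx deg 131.3 z [-0.001  0.    -1.   ] F [-0.11 -0.95 -0.26]
push force -0.29 [ 0.07 -0.33 -0.28]
bar n 711 angle -0.009 x at y=-70 -2.3069897 x at 76 -0.95759684
lever n 1488 angle 0.00059846835 [ 27.723091 209.53984 ]
```

View pics/w6.png

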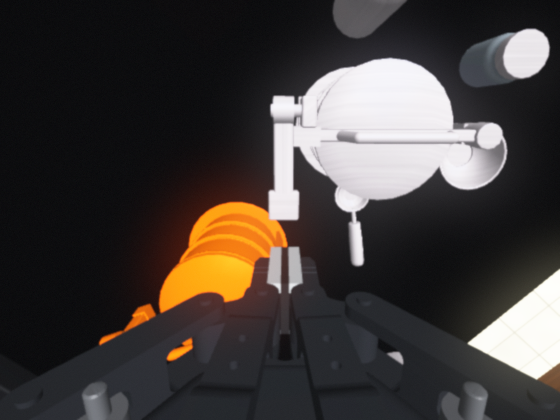

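The picture shows the bar home across the lid, from (300,137) to (488,135), and the lever level with its pad at (285,205). The hand is clear, so I hand the job in.

```bash
python3 -c "
from h import *
print(arm.sign_off())"
```

```text
the job is handed in; nothing more can be done
None
```

The tiffin carrier is locked: the cross bar went home against its stop first (about -0.01 rad on the last reading), then the latch lever was pressed level (about 0.001 rad). The hand is clear and the job was handed in at about 14 s; the hand-in gave back no verdict.

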